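Make up the spice-tin tray and the candle tray

ROBOT

A 6-joint arm with a two-finger parallel gripper is mounted at the origin on a cart in front of the work surface, level with it; the furniture and walls round the work are solid. World frame = base frame: x ahead of the robot, y to its left, z up, the work surface at z = 0. Lengths are in m, angles in rad, forces in N, time in s.
With the tool pointing down it reaches from about 0.3 to 0.775 m from the base axis. Payload 14.6 kg.
Tool frame: the origin (TCP) lies at the very end of the fingers, on their centre line; the grasp point (between the pads) lies 19 mm behind it; y points along the fingers, x is the direction in which the jaws open and shut, and the axes are right-handed (so a half turn about y gives the same grasp; the last joint's range is limited). The gripper opens to 94 mm and grips with 3 to 60 N. Pads are 16 mm wide; open, the fingers measure 119 mm over their backs; the gripper's body (75 mm by 177 mm) begins 78 mm behind the grasp point.
Start: joints at [1.072, 0.3, 1.521, -0, 1.321, -0.067], TCP at [0.23, 0.5, 0.205] pointing down, gripper open.
Joint ranges: [-3.03, 3.03], [-0.79, 2.21], [0.23, 2.52], [-1.04, 4.18], [0, 3.07], [-2.55, 2.55]. Speed limits (rad/s): [2.22, 2.22, 2.57, 3.14, 3.14, 3.14].

INTERFACE

Orientations are given as [roll, pitch, yaw] about the fixed x, y, z axes, in that order (R = Rz(yaw) Ry(pitch) Rx(roll)).
In Python, from station import * gives the robot as it stands.
- The arm moves only by the tool send_rows, never from a script. Its argument "series" is text: rows parted by semicolons, each of 7 numbers parted by spaces: the turn, a rotation vector about the tool's x, y, z in units of 5 degrees (1.0 is 5 degrees), then the shift along the tool's x, y, z in cm, then the opening, from -1 (shut) to 1 (fully open). A call has exactly 10 rows; each row is the pose to reach, as a shift and turn from the pose commanded when the call began, along the tool's axes at that moment; what a row does not reach only later rows make up. A row lasts 1/12 s, in which the tool goes at most 41.7 mm and 7.16 degrees, less where a joint would pass 70% of its speed; a pose out of reach is approached as far as the arm can. A call with a gripper value outside its range is refused whole. The fingers move at their own pace and stop on an object; "newtons" is the grip in N (left out, the last holds). Time passes only in rows, so rows that repeat a pose let the fingers close, or fill a call up. It gives the time, the measured TCP pose, the force and the opening at its end, in the units of the state.
- get_obs(): the state, without advancing time (a new reading comes with each control period).
- camera(name): name is "scene" or "top" or "wrist"; returns the picture (480x640x3 uint8, red, green, blue); there is no depth.
- camera_info(name): a dict with "K" (3x3 intrinsics, pixels), "R" (3x3) and "t" (3): a world point X has camera coordinates R X + t; the wrist camera has in their place "mount" (4x4, takes a point from camera to tool coordinates, whose origin is the TCP and whose axes are the tool frame's). Camera axes: x right, y down, z forward; pixel columns grow to the right and rows downward; lengths in m; the calibration is good to about 2 mm. A picture is of the moment at which its call begins: read the wrist's pose just before it. camera_info takes no time and is no camera call.
- hand_in(): hands the job in, once; it reports no verdict.
The state is a dict: "time_s": time; "qpos": joint angles; "joint_vel": joint speeds; "tau": joint torques, N m; "ee_pos": TCP position; "eef_rot": TCP orientation; "force": force on the tool from outside, world axes, zero at the start; "moment": the same for the moment, N m; "grip_width": finger opening in m.
Only numpy, scipy, OpenCV 4.12 (cv2) and the standard library are available. Lean on these libraries where they do the work, as an engineer would, in place of code of your own. Each camera call takes 0.05 s, during which the arm holds its last target. There are 200 camera calls.

TASK

Make up two kits on the two trays. On the wooden tray, lay the red tin crosswise against the raised stop, then the green tin against the red one, then set the black chock snugly against the green tin so that the row cannot roll apart; on the blue tray, stand the peach-coloured candle pot in the middle of the round white pad and lay the red matchbox flat in the middle of the grey pad, its long side along the pad's long side. Leave the upright yellow tin and the herb jar where they are, and let go of everything.

Things in the scene. Friction and masses are not known exactly. Their poses are not given: they have to be found in the camera images.
- red_tin: Red round spice tin with bare metal ends, lying on its side: 40 mm diameter, 64 mm long, 0.11 kg. Origin at its centre (20 mm above what it lies on); its own x axis runs along the tin, y and z turn as it rolls. It can roll. Flat ends, easiest gripped end to end (64 mm) from above.
- green_tin: Green round spice tin with bare metal ends, same size, weight and axes as the red one: 40 mm diameter, 64 mm long, lying on its side, origin at its centre, x along the tin.
- chock: Black chock with two thin grey stripes on top, 64 mm long (x), foot 34 mm wide (y) and 8 mm high, bar above 26 mm wide, 24 mm high over all; either side may face the tin. 0.12 kg. Origin at the centre of its underside, z up. Snug against a tin, its centre line is 33 mm from the tin's. Gripped end to end (64 mm), the fingers stay clear of the row.
- peach_candle: Small round peach-coloured candle pot, 46 mm diameter (widest at half height), 36 mm high, 0.14 kg. Origin at the centre of its underside, z up.
- matches: Red matchbox lying flat, 36 mm (x) by 54 mm (y), 15 mm high, 0.03 kg. Origin at the centre of its underside, z up. It stays shut.
- tin_tray: Fixed wooden tray, 130 mm (x) by 150 mm (y), floor 5 mm above the worktop, lip 8 mm. Origin under its centre on the worktop, z up. At its +y end a dark stop, 33 mm high, runs along x, inner face at y = +60 mm; the -y end has only the lip. The tins lie along x in a row: red centre at y = +40 mm, green at y = 0, chock at y = -33 mm, all at x = 0.
- blue_tray: Fixed blue plastic tray, 110 mm (x) by 170 mm (y), floor 5 mm above the worktop, lip 8 mm. Origin under its centre on the worktop, z up. Two pads, tops 6.5 mm above the worktop: a round white pad 70 mm across, centre at x = 0, y = +40 mm, and a grey rectangular pad 58 mm (x) by 76 mm (y), centre at x = 0, y = -42 mm.
- yellow_tin: Yellow spice tin standing upright, 40 mm diameter, 64 mm high; not needed, leave it. Origin at its centre.
- herb_jar: Glass jar of green herbs with a grey lid, 50 mm diameter, 80 mm high; not needed, leave it. Origin at the centre of its underside.
Things that resemble listed ones, but are neither listed nor needed, are in the scene too. What is shaped like the peach_candle but purple or turquoise is not meant.

How it is judged:
By the outcome, as a careful person would: the job done as asked, in the order asked, and still so for the second after the job is handed in, with the robot touching nothing.
It also fails if it takes over 115 s, if anything falls off the work surface, if the arm or the gripper's body presses on something with over 40 N, if the wrist force passes 120 N, or if a joint passes its speed limit or range.

## Working session

There is one attempt and no reset: what is moved stays moved. The work goes in short steps, Python scripts to look and compute and a tool call to move; the robot and the scene stay as the last step left them, time stands still between calls to the robot, and variables do not carry over. Pictures are saved under pics/ and viewed, on a budget of 14 in all, crops included, one or two more only if the job needs it, and the job is handed in when it is done.

Besides the shell and the picture viewer there is one more tool, called after "Request:" by a JSON object that holds its "fn" and its "kwargs", one argument or row to a line. send_rows: Moves the arm, as the interface text tells. Its arguments: {"type":"object","properties":{"series":{"type":"string"},"newtons":{"type":"number"}},"required":["series"]}

```bash
mkdir -p pics; ls
python3 - <<'E'
from station import *
import cv2
o=get_obs();print(o)
for n in("top","scene"):
    cv2.imwrite(f"pics/{n}0.png",camera(n)[:,:,::-1]);i=camera_info(n);print(n,i)
print(camera_info("wrist"))
E
```

```text
pics
{'time_s': 0.0, 'qpos': array([ 1.07240458e+00,  3.00465230e-01,  1.52157746e+00, -1.24783717e-05,
        1.32071036e+00, -6.65911014e-02]), 'joint_vel': array([-0.0004049 , -0.00099528, -0.00017805, -0.00111719,  0.00423158,
        0.00033975]), 'tau': array([-2.24111813e-03, -5.31809878e+01, -3.52736092e+01,  7.07219378e-02,
        2.44796398e-02, -6.85586610e-05]), 'ee_pos': array([0.23005322, 0.49928405, 0.20489109]), 'eef_rot': array([-1.57073117e+00,  1.15862978e-03,  1.13899881e+00]), 'force': array([0.04457954, 0.12865958, 0.01598422]), 'moment': array([-0.03052846, -0.02956275, -0.01185913]), 'grip_width': 0.09408928736723708}
top {'K': array([[535.01491771,   0.        , 323.23488256],
       [  0.        , 535.01491771, 232.26105885],
       [  0.        ,   0.        ,   1.        ]]), 'R': array([[ 0.01357247, -0.99981204, -0.01384424],
       [-0.99375047, -0.01195342, -0.1109825 ],
       [ 0.11079615,  0.01526403, -0.99372593]]), 't': array([0.06635991, 0.43282194, 1.40523186])}
scene {'K': array([[526.16029256,   0.        , 316.47879378],
       [  0.        , 526.16029256, 236.67517879],
       [  0.        ,   0.        ,   1.        ]]), 'R': array([[ 0.98041291, -0.19677965,  0.00826406],
       [-0.14740489, -0.76094897, -0.63184529],
       [ 0.13062282,  0.61825112, -0.77505047]]), 't': array([-0.37433932,  0.14346607,  1.22621136])}
{'K': array([[353.60212175,   0.        , 317.84468037],
       [  0.        , 353.60212175, 246.31314566],
       [  0.        ,   0.        ,   1.        ]]), 'mount': array([[ 9.99999772e-01, -6.13388509e-04,  2.80675958e-04,
         2.91239513e-04],
       [-4.42021265e-04, -2.81550016e-01,  9.59546452e-01,
        -1.78201710e-01],
       [-5.09550447e-04, -9.59546357e-01, -2.81550223e-01,
         8.19186352e-02],
       [ 0.00000000e+00,  0.00000000e+00,  0.00000000e+00,
         1.00000000e+00]])}
```

View pics/top0.png

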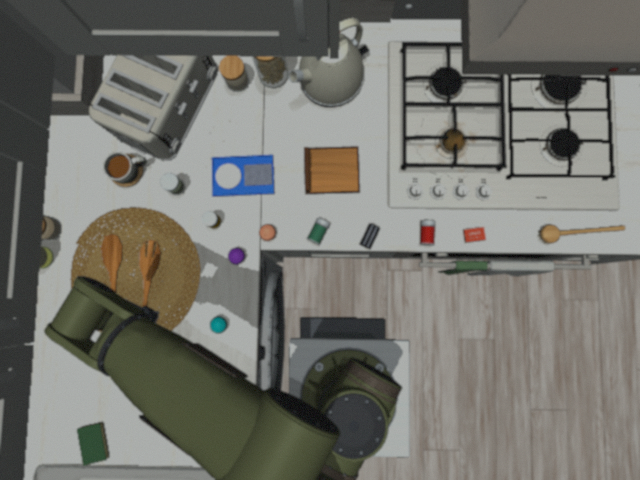

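View pics/scene0.png

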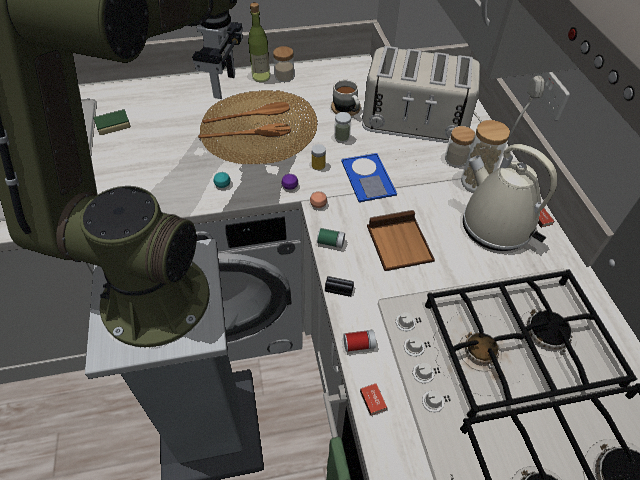

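The top view shows the candle at (268,232), green tin at (318,231), chock at (370,236), red tin at (428,232) and matches at (474,235). The wooden tray is at (332,170) with its stop at the left (+y) end, and the blue tray is at (243,176) with its white pad to the left. Possible mix-ups are the purple pot (236,256), the turquoise pot (219,324), the toaster-side pots, and a red thing behind the kettle in the scene view at (545,215). I'll enlarge this area to confirm and measure.

```bash
cat > h.py <<'E'
import numpy as np, cv2
from station import *
from scipy.spatial.transform import Rotation as Ro
def cam(n,o=None):
    i=camera_info(n)
    if n!="wrist": return i["K"],i["R"],i["t"]
    T=np.eye(4);T[:3,:3]=Ro.from_euler("xyz",o["eef_rot"]).as_matrix();T[:3,3]=o["ee_pos"]
    M=np.linalg.inv(T@i["mount"]);return i["K"],M[:3,:3],M[:3,3]
def p2w(c,uv,z):
    K,R,t=c;uv=np.atleast_2d(np.float64(uv))
    d=np.c_[uv,np.ones(len(uv))]@np.linalg.inv(K).T@R;C=-R.T@t
    return C+d*((z-C[2])/d[:,2])[:,None]
def w2p(c,X):
    K,R,t=c;p=(np.atleast_2d(X)@R.T+t)@K.T;return p[:,:2]/p[:,2:]
def go(x,y,z,yaw=None):
    """units for a move from the measured pose to a tool-down pose"""
    o=get_obs();R0=Ro.from_euler("xyz",o["eef_rot"])
    if yaw is None: yaw=o["eef_rot"][2]
    cur=o["eef_rot"][2];yaw=cur+(yaw-cur+np.pi/2)%np.pi-np.pi/2
    T=Ro.from_euler("xyz",[-np.pi/2,0,yaw])
    print("t",o["time_s"],"turn",np.round((R0.inv()*T).as_rotvec()/np.radians(5),2),"shift",np.round(R0.inv().apply(np.array([x,y,z])-o["ee_pos"])*100,2),"q6~",round(np.arctan2(y,x)-yaw,2))
def blob(im,lo,hi,roi):
    """contours in HSV range within roi (x0,y0,x1,y1), largest first"""
    x0,y0,x1,y1=roi;h=cv2.cvtColor(im,cv2.COLOR_RGB2HSV)[y0:y1,x0:x1]
    m=cv2.inRange(h,np.array(lo),np.array(hi))
    cs,_=cv2.findContours(m,cv2.RETR_EXTERNAL,cv2.CHAIN_APPROX_NONE)
    return [c[:,0,:]+[x0,y0] for c in sorted(cs,key=cv2.contourArea,reverse=True)]
E
python3 - <<'E'
from h import *
im=cv2.imread("pics/top0.png")
cv2.imwrite("pics/crop.png",cv2.resize(im[145:255,200:500],None,fx=2.66,fy=2.66,interpolation=cv2.INTER_CUBIC))
c=cam("top")
for n,uv,z in[("candle",(268,232),.018),("green",(318,231),.02),("chock",(370,236),.02),("red",(428,232),.02),("match",(474,235),.015),("tray",(332,170),.005),("blue",(243,176),.005),("white",(228,176),.0065),("grey",(258.5,175),.0065)]: print(n,p2w(c,uv,z).round(3))
E
```

```text
candle [[0.432 0.221 0.018]]
green [[0.436 0.086 0.02 ]]
chock [[ 0.424 -0.053  0.02 ]]
red [[ 0.437 -0.208  0.02 ]]
match [[ 0.43  -0.332  0.015]]
tray [[0.606 0.05  0.005]]
blue [[0.587 0.295 0.005]]
white [[0.586 0.336 0.006]]
grey [[0.59  0.252 0.006]]
```

View pics/crop.png

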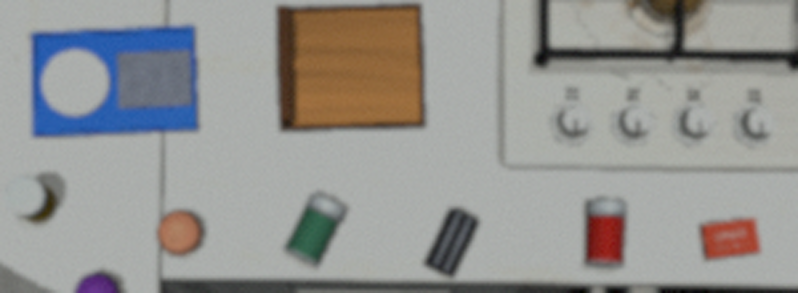

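The crop confirms the targets: peach candle, green tin, chock, red tin and matchbox in a row along the front edge. The wooden tray's stop is at +y, and the blue tray has its white pad at +y and grey pad at −y. Next I'll fit the tray frames from the corners and go to the red tin.

Run:
```python
from h import *
c=cam("top")
f=lambda L:np.array(L)/2.66+[200,145]
# order: (-x,+y),(+x,+y),(+x,-y),(-x,-y)
for n,L in(("tin",[(284,130),(279,8),(421,5),(425,126)]),("blue",[(34,136),(32,33),(194,27),(198,130)])):
    P=p2w(c,f(L)-.3,.008)
    ax=(P[1]-P[0]+P[2]-P[3])/2;ay=(P[0]-P[3]+P[1]-P[2])/2
    print(n,P.mean(0).round(4),np.linalg.norm(ax),np.linalg.norm(ay),np.degrees([np.arctan2(ax[1],ax[0]),np.arctan2(-ay[0],ay[1])]))
im=camera("top")
for n,lo,hi,roi,z in(("redtray-blue",(100,120,80),(125,255,255),(200,145,290,205),.008),("candle",(3,60,120),(20,200,255),(255,220,282,245),.018),("red",(0,150,90),(9,255,255),(410,215,445,250),.025),("redhi",(170,120,90),(180,255,255),(410,215,445,250),.025),("match",(0,120,90),(9,255,255),(455,220,500,250),.015)):
    b=blob(im,lo,hi,roi)
    if b:
        P=p2w(c,b[0],z)[:,:2];r=cv2.minAreaRect(P.astype(np.float32)*1000);print(n,len(b[0]),r)
go(.43,-.208,.15,0)
```

```text
tin [0.606  0.0502 0.008 ] 0.127615728741579 0.1457051945149945 [2.7542801  2.03674875]
blue [0.5884 0.295  0.008 ] 0.10824374110015884 0.16838376620223133 [3.37655916 2.74623096]
redtray-blue 279 ((589.1248168945312, 295.36236572265625), (107.07757568359375, 165.0259552001953), 3.2677385807037354)
candle 43 ((431.54840087890625, 224.58367919921875), (38.79499053955078, 42.14762878417969), 64.7742691040039)
red 48 ((430.5767822265625, -204.5688018798828), (31.912288665771484, 38.0111083984375), 89.61860656738281)
redhi 1 ((414.33270263671875, -191.15769958496094), (0.0, 0.0), 0.0)
match 55 ((432.49810791015625, -332.0357360839844), (31.92113494873047, 51.9686393737793), 8.286892890930176)
t 0.15 turn [ 0.000e+00  1.305e+01 -1.000e-02] shift [-55.87   5.55 -47.76] q6~ -0.45
```

Request:
{"fn": "send_rows", "kwargs": {
  "series": "0 1.3 0 -5.6 0.3 -4.8 1;0 2.6 0 -11.2 0.6 -9.6 1;0 3.9 0 -16.8 1 -14.4 1;0 5.2 0 -22.4 2 -19.1 1;0 6.5 0 -28 2.5 -23.9 1;0 7.8 0 -33.6 3 -28.7 1;0 9.1 0 -39.2 4 -33.4 1;0 10.4 0 -44.8 5 -38.2 1;0 11.7 0 -50.4 5.5 -43 1;0 13 0 -55.9 5.5 -47.8 1"
}}

```text
time_s: 0.98
ee_pos: [0.3427, 0.0978, 0.1747]
eef_rot: [-1.571, -0.0, -0.001]
force: [0.0, 0.5, -0.5]
grip_width: 0.0941
```

```bash
python3 -c "
from h import *
print(get_obs()['ee_pos'],get_obs()['eef_rot']);go(.43,-.208,.12,0)"
```

```text
[0.34274852 0.09776099 0.1746836 ] [-1.57072609e+00 -4.25520169e-04 -6.93843746e-04]
t 0.9833 turn [-0.   -0.01  0.  ] shift [  8.74   5.47 -30.57] q6~ -0.45
```

Request:
{"fn": "send_rows", "kwargs": {
  "series": "0 0 0 1.2 0.8 -4 1;0 0 0 2.4 1.6 -8 1;0 0 0 3.5 2.4 -12 1;0 0 0 4.6 3.2 -16 1;0 0 0 5.8 4 -20 1;0 0 0 7 4.8 -24 1;0 0 0 8 5.4 -28 1;0 0 0 8.7 5.5 -30.6 1;0 0 0 8.7 5.5 -30.6 1;0 0 0 8.7 5.5 -30.6 1"
}}

```text
time_s: 1.82
ee_pos: [0.431, -0.2068, 0.1191]
eef_rot: [-1.57, 0.001, 0.002]
force: [1.1, 1.1, -0.6]
grip_width: 0.0941
```

Run:
```python
from h import *
o=get_obs();im=camera("wrist");c=cam("wrist",o);print(o['ee_pos'],o['eef_rot'])
cv2.imwrite("pics/w1.png",im[:,:,::-1]);np.savez("w1.npz",K=c[0],R=c[1],t=c[2])
print(w2p(c,[[.43,-.208,.02],[.43,-.332,.015]]))
```

```text
[ 0.43096637 -0.20682067  0.11910609] [-1.57007250e+00  1.22899315e-03  2.22826365e-03]
[[316.26954418 249.1190317 ]
 [316.23078568 375.17908307]]
```

View pics/w1.png

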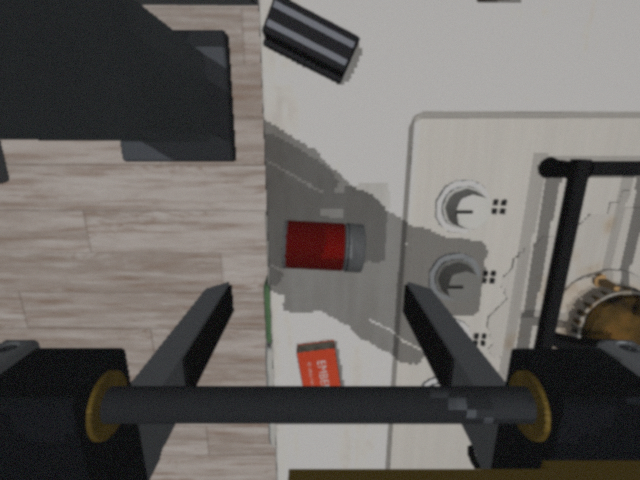

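The wrist view shows the red tin spanning columns 285–365 at row ~246, with its axis almost along the picture row. The chock is at (311,41) and the matchbox at (320,365).

Run:
```python
from h import *
d=np.load("w1.npz");c=(d["K"],d["R"],d["t"]);im=cv2.imread("pics/w1.png")[:,:,::-1].copy()
P=p2w(c,[(285.5,246),(365,247)],.04);print(P,np.linalg.norm(P[1]-P[0]),P.mean(0))
print(p2w(c,[(325,221),(325,271)],.02))
b=blob(im,(0,150,40),(8,255,255),(275,205,375,285));b=b[0];r=cv2.minAreaRect(b);print(r,b.min(0),b.max(0))
# red upper / lower edge slopes
for s in(np.min,np.max):
    xs=np.arange(292,340);ys=[s(b[b[:,0]==x,1]) for x in xs];print(np.polyfit(xs,ys,1))
go(P.mean(0)[0],-.206,.004,0)
```

```text
[[ 0.40676318 -0.1995679   0.04      ]
 [ 0.46705166 -0.20025035  0.04      ]] 0.06029234161248181 [ 0.43690742 -0.19990913  0.04      ]
[[ 0.43697646 -0.18449012  0.02      ]
 [ 0.43729069 -0.2270413   0.02      ]]
((315.11309814453125, 245.02072143554688), (57.905540466308594, 44.9837646484375), 3.2704880237579346) [286 222] [344 268]
[5.94876248e-02 2.04898321e+02]
[5.41141989e-02 2.49364470e+02]
t 1.8667 turn [-0.01  0.04 -0.01] shift [ 0.61 11.54 -0.03] q6~ -0.44
```

Request:
{"fn": "send_rows", "kwargs": {
  "series": "0 0.6 0 0.6 3 0 1;0 0.6 0 0.6 6 0 1;0 0.6 0 0.6 9 0 1;0 0.6 0 0.6 10.5 0 1;0 0.6 0 0.6 11.4 0 1;0 0.6 0 0.6 11.4 0 1;0 0.6 0 0.6 11.4 0 0.2;0 0.6 0 0.6 11.4 0 0.2;0 0.6 0 0.6 11.4 0 0.2;0 0.6 0 0.6 11.4 0 0.2",
  "newtons": 20
}}

```text
time_s: 2.7
ee_pos: [0.4378, -0.2061, 0.0067]
eef_rot: [-1.572, -0.001, -0.048]
force: [-0.3, -0.7, -0.2]
grip_width: 0.0708
```

Request:
{"fn": "send_rows", "kwargs": {
  "series": "0 0 0 0 0 0 0.1;0 0 0 0 0 0 0;0 0 0 0 0 0 0;0 0 0 0 0 0 0;0 0 0 0 -2 0 0;0 0 0 0 -5 0 0;0 0 0 0 -8 0 0;0 0 0 0 -11 0 0;0 0 0 0 -11 0 0;0 0 0 0 -11 0 0"
}}

```text
time_s: 3.53
ee_pos: [0.4378, -0.2062, 0.1169]
eef_rot: [-1.572, -0.003, -0.048]
force: [0.2, 0.4, -1.9]
grip_width: 0.0639
```

```bash
python3 -c "
from h import *
go(.604,.075,.12,.042)"
```

```text
t 3.5333 turn [ 0.02 -1.03  0.03] shift [15.25 -0.3  28.88] q6~ 0.08
```

Request:
{"fn": "send_rows", "kwargs": {
  "series": "0 -0.1 0 1.5 -0.3 3 0;0 -0.3 0 3.5 -0.3 6.5 0;0 -0.4 0 5.5 -0.3 10 0;0 -0.5 0 7.5 -0.3 14 0;0 -0.6 0 9.5 -0.3 18 0;0 -0.8 0 11.5 -0.3 22 0;0 -0.9 0 13.5 -0.3 25.5 0;0 -1 0 15.2 -0.3 28.9 0;0 -1 0 15.2 -0.3 28.9 0;0 -1 0 15.2 -0.3 28.9 0"
}}

```text
time_s: 4.37
ee_pos: [0.6026, 0.0774, 0.1164]
eef_rot: [-1.571, 0.003, 0.042]
force: [-0.5, -1.6, -1.7]
grip_width: 0.0638
```

Run:
```python
from h import *
o=get_obs();im=camera("wrist");c=cam("wrist",o);print(o['ee_pos'],o['eef_rot'])
cv2.imwrite("pics/w2.png",im[:,:,::-1]);np.savez("w2.npz",K=c[0],R=c[1],t=c[2])
```

```text
[0.60262362 0.07741363 0.11639817] [-1.57082207  0.00306498  0.04241602]
```

View pics/w2.png

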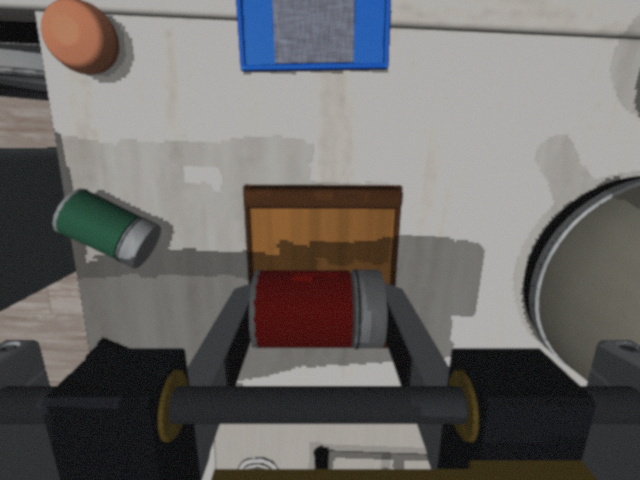

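The wrist view shows the stop's top from (246,186) to (401,186), its inner top edge near row 207, and the tray sides at columns 248 and 398 below it. The tin hangs straight, the green tin is at (108,228), and the blue tray's near edge is at row 70.

Run:
```python
from h import *
d=np.load("w2.npz");c=(d["K"],d["R"],d["t"]);im=cv2.imread("pics/w2.png")[:,:,::-1].copy()
g=cv2.cvtColor(im,cv2.COLOR_RGB2GRAY).astype(float)
def edge(xs,r0,r1,sg):
    out=[]
    for x in xs:
        p=cv2.GaussianBlur(g[:,x-2:x+3].mean(1)[:,None],(1,5),1)[:,0];dd=np.gradient(p)*sg;r=r0+np.argmax(dd[r0:r1]);
        w=np.clip(dd[r-2:r+3],0,None);out.append((w*np.arange(r-2,r+3)).sum()/w.sum())
    a=np.polyfit(xs,out,1);return a,np.std(out-np.polyval(a,xs))
xs=np.arange(256,394,4)
for n,r0,r1,s in(("outer",178,194,-1),("inner",200,214,1)):
    a,e=edge(xs,r0,r1,s);P=p2w(c,[(250,np.polyval(a,250)),(398,np.polyval(a,398))],.033);v=P[1]-P[0];print(n,a,e,P.round(4),np.degrees(np.arctan2(v[1],v[0])))
print(im[205,238:256].sum(1),im[205,392:410].sum(1))
P=p2w(c,[(245.5,197),(402,197)],.033);print(P.round(4),np.linalg.norm(P[1]-P[0]),P.mean(0))
```

```text
outer [2.30811277e-03 1.84033442e+02] 0.11848408448272682 [[0.5509 0.1281 0.033 ]
 [0.6593 0.1325 0.033 ]] 2.28325417148372
inner [4.78494928e-03 2.06718554e+02] 0.15208125849619447 [[0.5507 0.1109 0.033 ]
 [0.6612 0.115  0.033 ]] 2.145275820513451
[453 445 447 448 414 341 243 149 130 127 124 133 145 132 139 113 125 140] [130 137 128 117 129 130 126 142 198 326 437 500 514 516 515 521 520 520]
[[0.5474 0.1189 0.033 ]
 [0.6632 0.1238 0.033 ]] 0.11589510873528476 [0.60531489 0.12133575 0.033     ]
```

Request:
{"fn": "send_rows", "kwargs": {
  "series": "0 0 0 0.3 2 0.8 0;0 0 0 0.3 4 0.8 0;0 0 0 0.3 6 0.8 0;0 0 0 0.3 8 0.8 0;0 0 0 0.3 9 0.8 0;0 0 0 0.3 9.7 0.8 0;0 0 0 0.3 10.1 0.8 0;0 0 0 0.3 10.3 0.8 0;0 0 0 0.3 10.3 0.8 0;0 0 0 0.3 10.3 0.8 0"
}}

```text
time_s: 5.25
ee_pos: [0.606, 0.0835, 0.0166]
eef_rot: [-1.571, -0.001, 0.039]
force: [-0.4, 0.7, -1.5]
grip_width: 0.064
```

Request:
{"fn": "send_rows", "kwargs": {
  "series": "0 0 0 0 0 0.1 0;0 0 0 0 0 0.1 0;0 0 0 0 0 0.2 0;0 0 0 0 0 0.2 0;0 0 0 0 0 0.3 0;0 0 0 0 0 0.3 0;0 0 0 0 0 0.4 0;0 0 0 0 0 0.4 0;0 0 0 0 0 0.4 0;0 0 0 0 0 0.4 0"
}}

```text
time_s: 6.08
ee_pos: [0.6055, 0.0876, 0.0158]
eef_rot: [-1.571, 0.0, 0.039]
force: [-0.5, -0.1, -1.4]
grip_width: 0.0639
```

Request:
{"fn": "send_rows", "kwargs": {
  "series": "0 0 0 0 0.2 0 0;0 0 0 0 0.35 0 0;0 0 0 0 0.35 0 0;0 0 0 0 0.35 0.1 0;0 0 0 0 0.35 0.2 0;0 0 0 0 0.35 0.2 0;0 0 0 0 0.35 0.3 0;0 0 0 0 0.35 0.4 0;0 0 0 0 0.35 0.4 0;0 0 0 0 0.35 0.4 0"
}}

```text
time_s: 6.92
ee_pos: [0.6054, 0.0914, 0.0124]
eef_rot: [-1.571, -0.0, 0.039]
force: [0.1, -3.3, -0.4]
grip_width: 0.0638
```

Request:
{"fn": "send_rows", "kwargs": {
  "series": "0 0 0 0 0.05 0.1 0;0 0 0 0 0.05 0.15 0;0 0 0 0 0.05 0.15 0;0 0 0 0 0.05 0.15 0.5;0 0 0 0 0.05 0.15 0.6;0 0 0 0 0.05 0.15 0.6;0 0 0 0 0.05 0.15 0.6;0 0 0 0 -3 0.1 0.6;0 0 0 0 -7 0 0.6;0 0 0 0 -11 -0.5 1"
}}

```text
time_s: 7.75
ee_pos: [0.6048, 0.0872, 0.123]
eef_rot: [-1.571, 0.002, 0.04]
force: [0.1, 0.0, 0.9]
grip_width: 0.0792
```

Run:
```python
from h import *
go(.45,.08,.13,-.4)
d=np.load("w2.npz");c=(d["K"],d["R"],d["t"])
# green tin ends at ridge z~.04, mid-height
P=p2w(c,[(63,207),(148,243)],.035);print(P,np.linalg.norm(P[1]-P[0]))
```

```text
t 7.75 turn [ 0.    5.04 -0.02] shift [-15.5   -0.67  -0.1 ] q6~ 0.58
[[0.41236643 0.10604724 0.035     ]
 [0.47285836 0.08084151 0.035     ]] 0.06553321407068924
```

Request:
{"fn": "send_rows", "kwargs": {
  "series": "0 0.5 0 -2 0 0 1;0 1 0 -4.5 0 0.1 1;0 1.7 0 -7 0 0.2 1;0 2.4 0 -9.5 0 0.3 1;0 3.1 0 -12 0 0.4 1;0 3.8 0 -14.5 0 0.4 1;0 4.5 0 -16.7 0 0.5 1;0 4.9 0 -16.7 0 0.5 1;0 4.9 0 -16.7 0 0.5 1;0 4.9 0 -16.7 0 0.5 1"
}}

```text
time_s: 8.58
ee_pos: [0.4388, 0.0852, 0.1226]
eef_rot: [-1.57, -0.001, -0.387]
force: [0.4, -0.0, 0.9]
grip_width: 0.094
```

Run:
```python
from h import *
o=get_obs();im=camera("wrist");c=cam("wrist",o);print(o['ee_pos'],o['eef_rot'])
cv2.imwrite("pics/w3.png",im[:,:,::-1]);np.savez("w3.npz",K=c[0],R=c[1],t=c[2])
b=blob(im,(50,60,20),(95,255,255),(200,150,440,340))[0]
print(cv2.minAreaRect(b),cv2.contourArea(b))
```

```text
[0.43880963 0.08518264 0.12260619] [-1.57032735e+00 -6.74334938e-04 -3.86701978e-01]
((304.9171447753906, 245.70120239257812), (57.79375076293945, 45.030967712402344), 3.9451863765716553) 2416.5
```

View pics/w3.png

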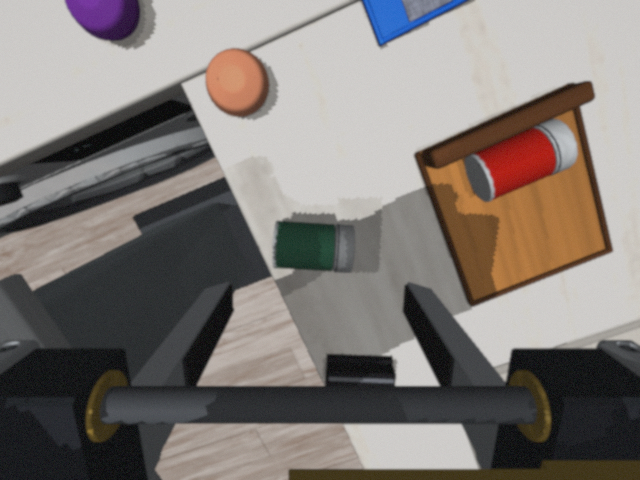

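The wrist view shows the red tin seated against the stop. The green tin spans columns 275–355 at row 246, tilted about 4°. The peach candle is at (237,82), and the purple pot, which isn't wanted, is at (105,12).

Request:
{"fn": "send_rows", "kwargs": {
  "series": "0 0.7 0 -0.2 3 0.1 1;0 0.7 0 -0.2 6 0.1 1;0 0.7 0 -0.2 9 0.1 1;0 0.7 0 -0.2 11 0.1 1;0 0.7 0 -0.2 11.7 0.1 1;0 0.7 0 -0.2 11.7 0.1 0.4;0 0.7 0 -0.2 11.7 0.1 0.2;0 0.7 0 -0.2 11.7 0.1 0;0 0.7 0 -0.2 11.7 0.1 0;0 0.7 0 -0.2 11.7 0.1 0"
}}

```text
time_s: 9.47
ee_pos: [0.4375, 0.0868, 0.0063]
eef_rot: [-1.57, -0.001, -0.449]
force: [-0.9, 0.3, 0.9]
grip_width: 0.0637
```

Request:
{"fn": "send_rows", "kwargs": {
  "series": "0 0 0 0 0 0 0;0 0 0 0 0 0 0;0 0 0 0 0 0 0;0 0 0 0 0 0 0;0 0 0 0 -2 0 0;0 0 0 0 -5 0 0;0 0 0 0 -8 0 0;0 0 0 0 -11 0 0;0 0 0 0 -11 0 0;0 0 0 0 -11 0 0"
}}

```text
time_s: 10.3
ee_pos: [0.4377, 0.0868, 0.1166]
eef_rot: [-1.569, -0.003, -0.449]
force: [-0.6, -0.3, -1.5]
grip_width: 0.0636
```

```bash
python3 -c "
from h import *
go(.6065,.046,.11,.038)"
```

```text
t 10.3 turn [-0.01 -5.58  0.04] shift [16.98  0.72  3.66] q6~ 0.04
```

Request:
{"fn": "send_rows", "kwargs": {
  "series": "0 -0.7 0 2 0.2 0.4 0;0 -1.4 0 4.5 0.4 0.9 0;0 -2.1 0 7 0.5 1.4 0;0 -2.8 0 9.5 0.6 2 0;0 -3.5 0 12 0.7 2.6 0;0 -4.3 0 14.5 0.7 3.2 0;0 -5 0 16.5 0.7 3.6 0;0 -5.6 0 17 0.7 3.6 0;0 -5.6 0 17 0.7 3.6 0;0 -5.6 0 17 0.7 3.6 0"
}}

```text
time_s: 11.13
ee_pos: [0.605, 0.0453, 0.1066]
eef_rot: [-1.571, 0.003, 0.038]
force: [0.2, 0.2, -0.7]
grip_width: 0.0637
```

```bash
python3 -c "
from h import *
go(.6065,.045,.0135,.038)"
```

```text
t 11.1333 turn [-0.   -0.01 -0.03] shift [ 0.18  9.31 -0.03] q6~ 0.04
```

Request:
{"fn": "send_rows", "kwargs": {
  "series": "0 0 0 0.15 2 0 0;0 0 0 0.15 4 0 0;0 0 0 0.15 6 0 0;0 0 0 0.15 8 0 0;0 0 0 0.15 9 0 0;0 0 0 0.15 9.3 0 0;0 0 0 0.15 9.5 0 0;0 0 0 0.15 9.5 0 0;0 0 0 0.15 9.5 0 0;0 0 0 0.15 9.5 0 0"
}}

```text
time_s: 11.97
ee_pos: [0.6077, 0.0454, 0.0143]
eef_rot: [-1.571, -0.001, 0.039]
force: [0.3, 0.0, -0.4]
grip_width: 0.0637
```

Request:
{"fn": "send_rows", "kwargs": {
  "series": "0 0 0 0 0 0.1 0;0 0 0 0 0 0.2 0;0 0 0 0 0 0.2 0;0 0 0 0 0 0.3 0;0 0 0 0 0 0.4 0;0 0 0 0 0 0.4 0;0 0 0 0 0 0.5 0;0 0 0 0 0 0.6 0;0 0 0 0 0 0.6 0;0 0 0 0 0 0.6 0"
}}

```text
time_s: 12.8
ee_pos: [0.607, 0.0514, 0.0133]
eef_rot: [-1.571, -0.0, 0.04]
force: [0.3, -0.3, -0.9]
grip_width: 0.064
```

Request:
{"fn": "send_rows", "kwargs": {
  "series": "0 0 0 0 0.1 0 0;0 0 0 0 0.15 0 0;0 0 0 0 0.15 0.05 0;0 0 0 0 0.15 0.1 0;0 0 0 0 0.15 0.1 0;0 0 0 0 0.15 0.15 0;0 0 0 0 0.15 0.15 0;0 0 0 0 0.15 0.2 0;0 0 0 0 0.15 0.2 0;0 0 0 0 0.15 0.2 0"
}}

```text
time_s: 13.63
ee_pos: [0.607, 0.0533, 0.0118]
eef_rot: [-1.571, -0.0, 0.039]
force: [-0.4, -0.5, -0.6]
grip_width: 0.0642
```

Request:
{"fn": "send_rows", "kwargs": {
  "series": "0 0 0 0 0 0.05 0;0 0 0 0 0 0.1 0;0 0 0 0 0 0.1 0;0 0 0 0 0 0.15 0;0 0 0 0 0 0.15 0;0 0 0 0 0 0.15 0;0 0 0 0 0 0.2 0;0 0 0 0 0 0.2 0;0 0 0 0 0 0.2 0;0 0 0 0 0 0.2 0"
}}

```text
time_s: 14.47
ee_pos: [0.6069, 0.0535, 0.0118]
eef_rot: [-1.573, 0.0, 0.039]
force: [-0.5, -13.6, -0.2]
grip_width: 0.0641
```

Request:
{"fn": "send_rows", "kwargs": {
  "series": "0 0 0 0 0.05 -0.1 0;0 0 0 0 0.05 -0.1 0;0 0 0 0 0.05 -0.1 0.3;0 0 0 0 0.05 -0.1 0.6;0 0 0 0 0.05 -0.1 0.6;0 0 0 0 0.05 -0.1 0.6;0 0 0 0 -3 -0.1 0.6;0 0 0 0 -6 -0.1 0.7;0 0 0 0 -9 -0.1 1;0 0 0 0 -11 -0.1 1"
}}

```text
time_s: 15.3
ee_pos: [0.6075, 0.0547, 0.1249]
eef_rot: [-1.571, -0.003, 0.04]
force: [0.1, -0.1, 0.5]
grip_width: 0.0896
```

Run:
```python
from h import *
d=np.load("w1.npz");c=(d["K"],d["R"],d["t"])
P=p2w(c,[(271,17),(353,62)],.024);print(P) # rough top centre line
print(p2w(c,(311,40),.024))
go(.424,-.055,.12,-.47)
```

```text
[[ 0.39928183 -0.04272635  0.024     ]
 [ 0.45562827 -0.0701882   0.024     ]]
[[ 0.42631998 -0.05654726  0.024     ]]
t 15.3 turn [-0.01  5.84  0.03] shift [-18.77   0.43 -10.23] q6~ 0.34
```

Request:
{"fn": "send_rows", "kwargs": {
  "series": "0 0.6 0 -2 0 -1 1;0 1.3 0 -4.5 0 -2.5 1;0 2 0 -7.5 0.2 -4.2 1;0 2.7 0 -10.5 0.3 -5.9 1;0 3.4 0 -13.5 0.4 -7.5 1;0 4.2 0 -16.5 0.4 -9.2 1;0 5 0 -18.6 0.4 -10.4 1;0 5.7 0 -18.6 0.4 -10.4 1;0 5.7 0 -18.6 0.4 -10.4 1;0 5.7 0 -18.6 0.4 -10.4 1"
}}

```text
time_s: 16.13
ee_pos: [0.4255, -0.0568, 0.1181]
eef_rot: [-1.57, -0.001, -0.456]
force: [0.5, 0.6, -0.2]
grip_width: 0.0938
```

Run:
```python
from h import *
o=get_obs();im=camera("wrist");c=cam("wrist",o);print(o['ee_pos'],o['eef_rot'])
cv2.imwrite("pics/w4.png",im[:,:,::-1]);np.savez("w4.npz",K=c[0],R=c[1],t=c[2])
```

```text
[ 0.42552759 -0.05679628  0.11810634] [-1.57042224e+00 -7.81931914e-04 -4.56108069e-01]
```

View pics/w4.png

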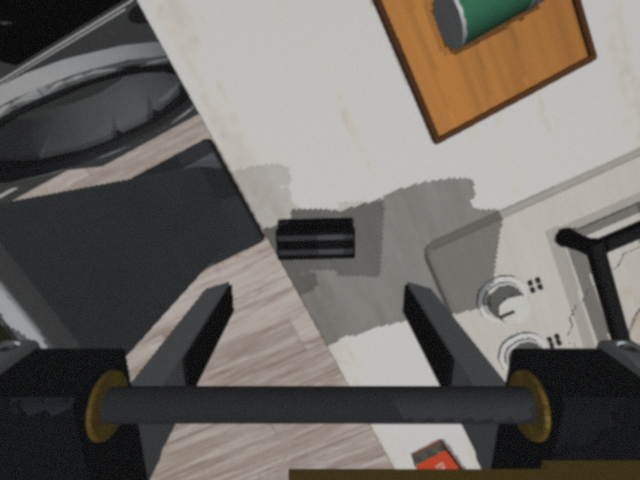

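The chock spans columns 277–354, with its top stripes centred near (316,243) and parallel to the jaws.

Run:
```python
from h import *
d=np.load("w4.npz");c=(d["K"],d["R"],d["t"])
P=p2w(c,[(277.5,243),(354.5,243),(316,243)],.024);print(P,np.linalg.norm(P[1]-P[0]))
im=cv2.imread("pics/w4.png",0);print(im[212:264,295:340].mean(1).astype(int))
s=[ (x,228+np.argmax(im[228:244,x-3:x+4].mean(1))) for x in(285,300,315,330,345)];print(s)
go(*P[2][:2],.006)
```

```text
[[ 0.39936074 -0.03768416  0.024     ]
 [ 0.45464013 -0.06487219  0.024     ]
 [ 0.42699519 -0.0512756   0.024     ]] 0.0616035737103325
[98 97 98 97 95 86 63 35 19 17 17 18 16 14 15 14 15 16 16 17 20 24 36 49
 58 62 60 53 39 26 21 21 21 20 21 22 29 43 55 60 59 55 44 30 22 27 46 71
 89 94 95 95]
[(285, np.int64(238)), (300, np.int64(237)), (315, np.int64(237)), (330, np.int64(237)), (345, np.int64(236))]
t 16.1833 turn [-0.    0.    0.01] shift [-0.12 11.2   0.54] q6~ 0.34
```

Request:
{"fn": "send_rows", "kwargs": {
  "series": "0 -0.2 0 -0.1 3 0.5 1;0 -0.2 0 -0.1 6 0.5 1;0 -0.2 0 -0.1 9 0.5 1;0 -0.2 0 -0.1 11 0.5 1;0 -0.2 0 -0.1 11.6 0.5 1;0 -0.2 0 -0.1 11.6 0.5 0.4;0 -0.2 0 -0.1 11.6 0.5 0.2;0 -0.2 0 -0.1 11.6 0.5 0;0 -0.2 0 -0.1 11.6 0.5 0;0 -0.2 0 -0.1 11.6 0.5 0",
  "newtons": 25
}}

```text
time_s: 17.02
ee_pos: [0.4267, -0.0519, 0.0021]
eef_rot: [-1.571, -0.0, -0.44]
force: [-0.5, 1.6, 1.5]
grip_width: 0.0642
```

Request:
{"fn": "send_rows", "kwargs": {
  "series": "0 0 0 0 0 0 0;0 0 0 0 0 0 0;0 0 0 0 0 0 0;0 0 0 0 0 0 0;0 0 0 0 -2 0 0;0 0 0 0 -5 0 0;0 0 0 0 -8 0 0;0 0 0 0 -11 0 0;0 0 0 0 -11 0 0;0 0 0 0 -11 0 0"
}}

```text
time_s: 17.85
ee_pos: [0.4269, -0.0522, 0.1126]
eef_rot: [-1.57, -0.003, -0.44]
force: [-0.2, 0.4, -1.0]
grip_width: 0.0636
```

```bash
python3 -c "
from h import *
go(.608,.008,.11,.038)"
```

```text
t 17.85 turn [ 0.   -5.48  0.03] shift [13.81  0.31 13.16] q6~ -0.02
```

Request:
{"fn": "send_rows", "kwargs": {
  "series": "0 -0.7 0 1.7 0.3 1.6 0;0 -1.4 0 3.7 0.3 3.5 0;0 -2.1 0 5.7 0.3 5.4 0;0 -2.8 0 7.7 0.3 7.3 0;0 -3.5 0 9.7 0.3 9.2 0;0 -4.2 0 11.7 0.3 11.1 0;0 -4.9 0 13.5 0.3 13 0;0 -5.5 0 13.8 0.3 13.2 0;0 -5.5 0 13.8 0.3 13.2 0;0 -5.5 0 13.8 0.3 13.2 0"
}}

```text
time_s: 18.68
ee_pos: [0.6066, 0.0085, 0.1067]
eef_rot: [-1.571, 0.003, 0.038]
force: [-0.4, 0.6, -2.1]
grip_width: 0.0635
```

Run:
```python
from h import *
go(.608,.009,.010,.038)
o=get_obs();im=camera("wrist")
cv2.imwrite("pics/w5.png",im[:,:,::-1]);
```

```text
t 18.6833 turn [-0.   -0.   -0.04] shift [0.17 9.67 0.04] q6~ -0.02
```

View pics/w5.png

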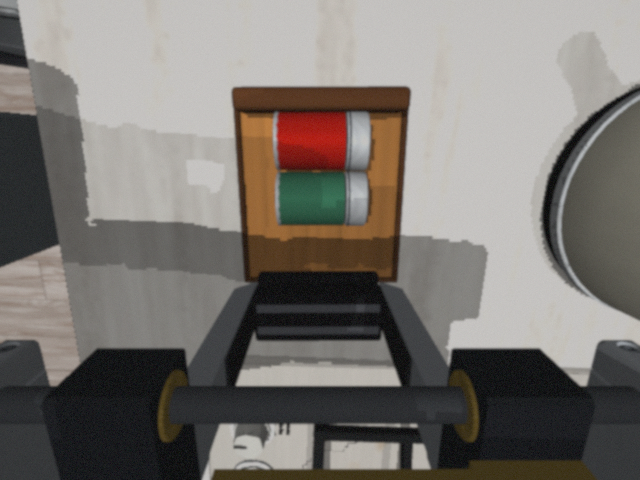

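The red tin touches the stop, the green tin touches the red one, and both are centred across the tray (tins at column ~322, tray at ~321).

Request:
{"fn": "send_rows", "kwargs": {
  "series": "0 0 0 0.1 2 0 0;0 0 0 0.1 4 0 0;0 0 0 0.1 6 0 0;0 0 0 0.1 8 0 0;0 0 0 0.1 9 0 0;0 0 0 0.1 9.5 0 0;0 0 0 0.1 9.8 0 0;0 0 0 0.1 9.8 0 0;0 0 0 0.1 9.8 0 0;0 0 0 0.1 9.8 0 0"
}}

```text
time_s: 19.57
ee_pos: [0.6091, 0.0086, 0.0118]
eef_rot: [-1.571, -0.002, 0.039]
force: [-0.1, 0.1, -0.5]
grip_width: 0.0638
```

Request:
{"fn": "send_rows", "kwargs": {
  "series": "0 0 0 0 0.1 0.1 0;0 0 0 0 0.1 0.2 0;0 0 0 0 0.1 0.3 0;0 0 0 0 0.1 0.4 0;0 0 0 0 0.1 0.5 0;0 0 0 0 0.1 0.6 0;0 0 0 0 0.1 0.7 0;0 0 0 0 0.1 0.8 0;0 0 0 0 0.1 0.9 0;0 0 0 0 0.1 0.9 0"
}}

```text
time_s: 20.4
ee_pos: [0.6082, 0.0178, 0.0098]
eef_rot: [-1.571, -0.0, 0.04]
force: [0.1, -0.0, -1.2]
grip_width: 0.0635
```

Request:
{"fn": "send_rows", "kwargs": {
  "series": "0 0 0 0 0.1 0 0;0 0 0 0 0.2 0 0;0 0 0 0 0.25 0 0;0 0 0 0 0.25 0 0;0 0 0 0 0.25 0.1 0;0 0 0 0 0.25 0.1 0;0 0 0 0 0.25 0.2 0;0 0 0 0 0.25 0.2 0;0 0 0 0 0.25 0.25 0;0 0 0 0 0.25 0.25 0"
}}

```text
time_s: 21.23
ee_pos: [0.6081, 0.0202, 0.0073]
eef_rot: [-1.571, 0.0, 0.04]
force: [-0.1, -0.9, -1.1]
grip_width: 0.0636
```

Request:
{"fn": "send_rows", "kwargs": {
  "series": "0 0 0 0 0.03 0.05 0;0 0 0 0 0.03 0.05 0;0 0 0 0 0.03 0.1 0;0 0 0 0 0.03 0.1 0;0 0 0 0 0.03 0.1 0;0 0 0 0 0.03 0.15 0;0 0 0 0 0.03 0.15 0;0 0 0 0 0.03 0.15 0;0 0 0 0 0.03 0.15 0;0 0 0 0 0.03 0.15 0"
}}

```text
time_s: 22.07
ee_pos: [0.6082, 0.0205, 0.0072]
eef_rot: [-1.572, -0.0, 0.039]
force: [0.5, -9.2, 0.7]
grip_width: 0.0643
```

Request:
{"fn": "send_rows", "kwargs": {
  "series": "0 0 0 0 0.03 -0.05 0;0 0 0 0 0.03 -0.05 0;0 0 0 0 0.03 -0.05 0.3;0 0 0 0 0.03 -0.05 0.6;0 0 0 0 0.03 -0.05 0.6;0 0 0 0 0.03 -0.05 0.6;0 0 0 0 -3 -0.05 0.6;0 0 0 0 -6 -0.05 0.7;0 0 0 0 -9 -0.05 1;0 0 0 0 -13 -0.05 1"
}}

```text
time_s: 22.9
ee_pos: [0.6071, 0.0214, 0.1367]
eef_rot: [-1.57, 0.003, 0.04]
force: [0.2, -0.1, -0.6]
grip_width: 0.0893
```

Run:
```python
from h import *
d=np.load("w3.npz");c=(d["K"],d["R"],d["t"])
print(p2w(c,(237,82),.018))
go(.435,.222,.13,.3)
```

```text
[[0.43159006 0.22348765 0.018     ]]
t 22.9 turn [-0.01 -2.98 -0.03] shift [-16.4    0.73  20.73] q6~ 0.17
```

Request:
{"fn": "send_rows", "kwargs": {
  "series": "0 0 0 -2.2 0 2.8 1;0 0 0 -4.5 0 5.6 1;0 0 0 -6.8 0.3 8.4 1;0 0 0 -9.1 0.6 11.2 1;0 -0.2 0 -11.4 1 14 1;0 -0.2 0 -13.7 1.3 16.9 1;0 -0.2 0 -16 1.6 19.8 1;0 -0.2 0 -16.7 1.6 20.9 1;0 -0.2 0 -16.7 1.6 20.9 1;0 -0.2 0 -16.7 1.6 20.9 1"
}}

```text
time_s: 23.73
ee_pos: [0.4329, 0.2238, 0.1212]
eef_rot: [-1.571, -0.0, 0.059]
force: [1.0, -0.2, 0.9]
grip_width: 0.0941
```

Run:
```python
from h import *
o=get_obs();im=camera("wrist");c=cam("wrist",o);print(o['ee_pos'],o['eef_rot'])
cv2.imwrite("pics/w6.png",im[:,:,::-1]);np.savez("w6.npz",K=c[0],R=c[1],t=c[2])
```

```text
[0.43293706 0.22378112 0.12120726] [-1.57059682e+00 -4.87005427e-04  5.85782179e-02]
```

View pics/w6.png

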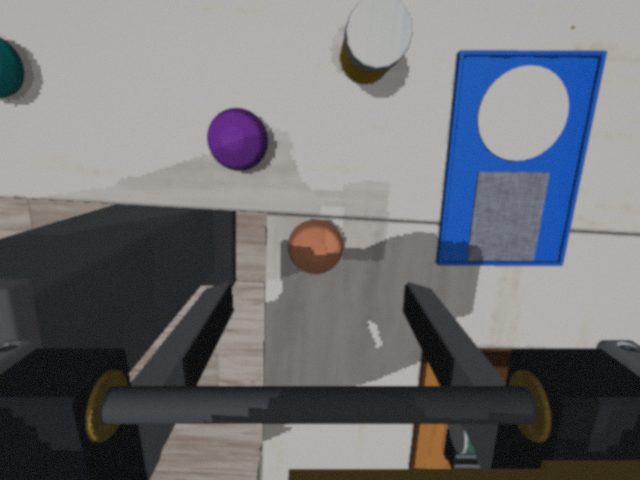

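The candle is at (315,246), the purple pot at (237,139), the white pad centre near (523,113) and the grey pad centre near (510,216).

Run:
```python
from h import *
d=np.load("w6.npz");c=(d["K"],d["R"],d["t"]);im=cv2.imread("pics/w6.png")[:,:,::-1].copy()
b=blob(im,(3,90,50),(15,255,255),(270,200,360,290))[0];P=p2w(c,b,.018)[:,:2];ctr,r=cv2.minEnclosingCircle((P*1000).astype(np.float32));print("candle",ctr,r)
hsv=cv2.cvtColor(im,cv2.COLOR_RGB2HSV)
m=(cv2.inRange(hsv,(100,120,60),(128,255,255))==0).astype(np.uint8)
n,l,s,ct=cv2.connectedComponentsWithStats(m[52:262,462:560])
for u,nm in(((523,113),"white"),((510,216),"grey")):
    full=np.zeros_like(m);full[52:264,440:604]=m[52:264,440:604]
    q,l=cv2.connectedComponents(full);k=(l==l[u[1],u[0]]).astype(np.uint8)
    cs=max(cv2.findContours(k,0,1)[0],key=cv2.contourArea)[:,0]
    P=(p2w(c,cs,.0065)[:,:2]*1000).astype(np.float32)
    print(nm,cv2.minEnclosingCircle(P) if nm=="white" else cv2.minAreaRect(P),P.mean(0))
mb=1-m;mb[:,:430]=0
cs=max(cv2.findContours(mb,0,1)[0],key=cv2.contourArea)[:,0];print("blue",cv2.minAreaRect((p2w(c,cs,.008)[:,:2]*1000).astype(np.float32)))
go(ctr[0]/1000,ctr[1]/1000,.003)
```

```text
candle (431.2916564941406, 223.26490783691406) 22.75170135498047
white ((586.582763671875, 336.3773193359375), 35.575260162353516) [586.6468 336.9699]
grey ((591.1514282226562, 254.80215454101562), (58.48173522949219, 75.47251892089844), 3.298457145690918) [591.04614 255.91138]
blue ((587.5825805664062, 297.0636901855469), (110.14689636230469, 166.67201232910156), 3.3282837867736816)
t 23.7833 turn [-0.  0.  0.] shift [-0.21 11.81  0.02] q6~ 0.42
```

Request:
{"fn": "send_rows", "kwargs": {
  "series": "0 0 0 -0.2 3 0 1;0 0 0 -0.2 6 0 1;0 0 0 -0.2 9 0 1;0 0 0 -0.2 11 0 1;0 0 0 -0.2 11.8 0 1;0 0 0 -0.2 11.8 0 0.4;0 0 0 -0.2 11.8 0 0;0 0 0 -0.2 11.8 0 -0.2;0 0 0 -0.2 11.8 0 -0.4;0 0 0 -0.2 11.8 0 -0.4",
  "newtons": 20
}}

```text
time_s: 24.62
ee_pos: [0.4314, 0.2233, 0.0037]
eef_rot: [-1.57, -0.001, 0.057]
force: [0.3, 0.4, 1.4]
grip_width: 0.0639
```

Request:
{"fn": "send_rows", "kwargs": {
  "series": "0 0 0 0 0 0 -0.4;0 0 0 0 0 0 -0.4;0 0 0 0 0 0 -0.4;0 0 0 0 0 0 -0.4;0 0 0 0 -2 0 -0.4;0 0 0 0 -4 0 -0.4;0 0 0 0 -7 0 -0.4;0 0 0 0 -10 0 -0.4;0 0 0 0 -10 0 -0.4;0 0 0 0 -10 0 -0.4"
}}

```text
time_s: 25.45
ee_pos: [0.4315, 0.2235, 0.104]
eef_rot: [-1.57, -0.002, 0.057]
force: [-0.9, 0.2, -1.0]
grip_width: 0.0436
```

```bash
python3 -c "
from h import *
go(.5866,.3365,.10,.0576)"
```

```text
t 25.45 turn [-0.01 -0.01  0.03] shift [16.13  0.45 10.4 ] q6~ 0.46
```

Request:
{"fn": "send_rows", "kwargs": {
  "series": "0 0 0 2.3 0.2 1.5 -0.4;0 0 0 4.6 0.4 3 -0.4;0 0 0 6.9 0.4 4.5 -0.4;0 0 0 9.2 0.4 6 -0.4;0 0 0 11.5 0.4 7.4 -0.4;0 0 0 13.8 0.4 8.9 -0.4;0 0 0 16.1 0.4 10.4 -0.4;0 0 0 16.1 0.4 10.4 -0.4;0 0 0 16.1 0.4 10.4 -0.4;0 0 0 16.1 0.4 10.4 -0.4"
}}

```text
time_s: 26.28
ee_pos: [0.5848, 0.3357, 0.0972]
eef_rot: [-1.572, 0.003, 0.057]
force: [0.4, -0.3, -1.6]
grip_width: 0.0438
```

```bash
python3 -c "
from h import *
go(.5866,.3365,.013,.0576)"
```

```text
t 26.2833 turn [ 0.01 -0.01 -0.03] shift [0.2  8.42 0.08] q6~ 0.46
```

Request:
{"fn": "send_rows", "kwargs": {
  "series": "0 0 0 0.1 2 0 -0.4;0 0 0 0.1 4 0 -0.4;0 0 0 0.1 6 0 -0.4;0 0 0 0.1 7.5 0 -0.4;0 0 0 0.1 8.2 0 -0.4;0 0 0 0.1 8.4 0 -0.4;0 0 0 0.1 8.4 0 -0.4;0 0 0 0.1 8.4 0 -0.4;0 0 0 0.1 8.4 0 -0.4;0 0 0 0.1 8.4 0 -0.4"
}}

```text
time_s: 27.12
ee_pos: [0.5872, 0.3365, 0.016]
eef_rot: [-1.57, -0.001, 0.057]
force: [-0.3, 0.2, -1.9]
grip_width: 0.0433
```

```bash
python3 -c "
from h import *
go(.5866,.3365,.0104,.0576)"
```

```text
t 27.1167 turn [-0.01 -0.01  0.02] shift [-0.06  0.56  0.  ] q6~ 0.46
```

Lower slowly and feel for contact.

Request:
{"fn": "send_rows", "kwargs": {
  "series": "0 0 0 -0.05 0.1 0 -0.4;0 0 0 -0.05 0.2 0 -0.4;0 0 0 -0.05 0.3 0 -0.4;0 0 0 -0.05 0.4 0 -0.4;0 0 0 -0.05 0.45 0 -0.4;0 0 0 -0.05 0.5 0 -0.4;0 0 0 -0.05 0.52 0 -0.4;0 0 0 -0.05 0.52 0 -0.4;0 0 0 -0.05 0.52 0 -0.4;0 0 0 -0.05 0.52 0 -0.4"
}}

```text
time_s: 27.95
ee_pos: [0.5863, 0.3363, 0.0098]
eef_rot: [-1.571, -0.0, 0.057]
force: [-0.8, 0.1, -0.9]
grip_width: 0.0436
```

Request:
{"fn": "send_rows", "kwargs": {
  "series": "0 0 0 0 0 0 0;0 0 0 0 0 0 0.3;0 0 0 0 0 0 0.4;0 0 0 0 0 0 0.4;0 0 0 0 0 0 0.4;0 0 0 0 -2 0 0.4;0 0 0 0 -5 0 0.5;0 0 0 0 -8 0 1;0 0 0 0 -11 0 1;0 0 0 0 -14 0 1"
}}

```text
time_s: 28.78
ee_pos: [0.5861, 0.3362, 0.1514]
eef_rot: [-1.571, -0.0, 0.057]
force: [0.1, -0.6, -0.6]
grip_width: 0.0871
```

```bash
python3 -c "
from h import *
go(.431,-.332,.13,.14)"
```

```text
t 28.7833 turn [-0.   -0.95  0.  ] shift [-19.29   2.13 -65.83] q6~ -0.8
```

Request:
{"fn": "send_rows", "kwargs": {
  "series": "0 0 0 -1.1 0 -4 1;0 0 0 -2.2 0 -8 1;0 -0.1 0 -3.4 0 -12 1;0 -0.2 0 -4.6 0 -16 1;0 -0.3 0 -5.8 0 -20 1;0 -0.4 0 -7 0 -24 1;0 -0.5 0 -8.2 0 -28 1;0 -0.6 0 -9.4 0 -32 1;0 -0.7 0 -10.6 0 -36 1;0 -0.8 0 -11.7 0.2 -40 1"
}}

```text
time_s: 29.62
ee_pos: [0.4916, -0.071, 0.1484]
eef_rot: [-1.571, -0.001, 0.127]
force: [0.1, -0.1, 0.3]
grip_width: 0.0937
```

```bash
python3 -c "
from h import *
go(.431,-.332,.12,.145)"
```

```text
t 29.6167 turn [ 0.   -0.2   0.01] shift [ -9.33   2.84 -25.12] q6~ -0.8
```

Request:
{"fn": "send_rows", "kwargs": {
  "series": "0 0 0 -1.5 0.4 -4 1;0 0 0 -3 0.8 -8 1;0 0 0 -4.5 1.2 -12 1;0 -0.2 0 -6 1.6 -16 1;0 -0.2 0 -7.5 2.2 -20 1;0 -0.2 0 -8.8 2.7 -23.5 1;0 -0.2 0 -9.3 2.8 -25.1 1;0 -0.2 0 -9.3 2.8 -25.1 1;0 -0.2 0 -9.3 2.8 -25.1 1;0 -0.2 0 -9.3 2.8 -25.1 1"
}}

```text
time_s: 30.45
ee_pos: [0.432, -0.3293, 0.1199]
eef_rot: [-1.571, -0.0, 0.144]
force: [-0.3, -0.5, 0.9]
grip_width: 0.094
```

Run:
```python
from h import *
o=get_obs();im=camera("wrist");c=cam("wrist",o);print(o['ee_pos'],o['eef_rot'])
cv2.imwrite("pics/w7.png",im[:,:,::-1]);np.savez("w7.npz",K=c[0],R=c[1],t=c[2])
b=blob(im,(0,120,60),(10,255,255),(220,150,420,330))[0]
print(cv2.minAreaRect(b),cv2.minAreaRect((p2w(c,b,.015)[:,:2]*1000).astype(np.float32)))
```

```text
[ 0.43196272 -0.32934683  0.11988995] [-1.57064731e+00 -9.21104678e-05  1.44353413e-01]
((317.5, 248.0), (60.0, 41.0), 90.0) ((432.76806640625, -331.98516845703125), (33.7862663269043, 52.40702819824219), 8.374284744262695)
```

View pics/w7.png

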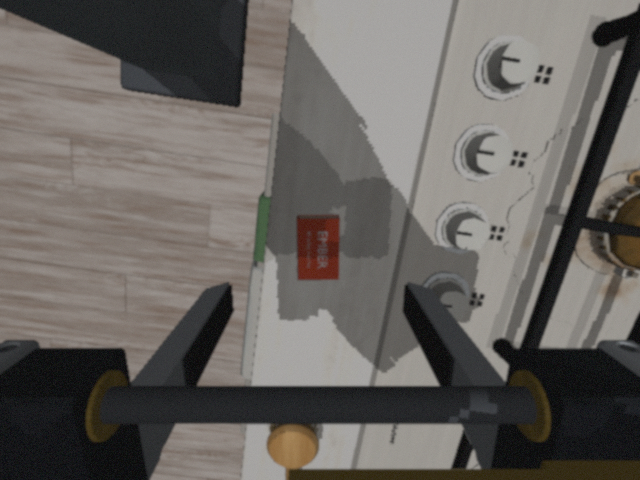

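The matchbox is centred at (317,248) and square to the jaws. It measures 34×52 mm, which fits, and the hob knobs are clear of the fingers.

Request:
{"fn": "send_rows", "kwargs": {
  "series": "0 0 0 0.1 3 -0.2 0.6;0 0 0 0.1 6 -0.3 0.6;0 0 0 0.1 9 -0.3 0.6;0 0 0 0.1 11 -0.3 0.6;0 0 0 0.1 11.8 -0.3 0.5;0 0 0 0.1 11.8 -0.3 0.5;0 0 0 0.1 11.8 -0.3 0;0 0 0 0.1 11.8 -0.3 -0.3;0 0 0 0.1 11.8 -0.3 -0.5;0 0 0 0.1 11.8 -0.3 -0.5",
  "newtons": 12
}}

```text
time_s: 31.33
ee_pos: [0.4336, -0.3327, 0.0024]
eef_rot: [-1.571, -0.001, 0.145]
force: [-0.7, 0.1, -0.2]
grip_width: 0.0473
```

Request:
{"fn": "send_rows", "kwargs": {
  "series": "0 0 0 0 0 0 -0.5;0 0 0 0 0 0 -0.5;0 0 0 0 0 0 -0.5;0 0 0 0 0 0 -0.5;0 0 0 0 -2 0 -0.5;0 0 0 0 -5 0 -0.5;0 0 0 0 -8 0 -0.5;0 0 0 0 -12 0 -0.5;0 0 0 0 -14 0 -0.5;0 0 0 0 -14 0 -0.5"
}}

```text
time_s: 32.17
ee_pos: [0.4346, -0.334, 0.1466]
eef_rot: [-1.576, -0.005, 0.144]
force: [0.6, -0.9, 0.2]
grip_width: 0.0347
```

```bash
python3 -c "
from h import *
go(.5912,.2548,.14,.0576)"
```

```text
t 32.1667 turn [0.06 0.99 0.06] shift [23.95  0.46 56.03] q6~ 0.35
```

Request:
{"fn": "send_rows", "kwargs": {
  "series": "0 0 0 1.5 0 3.5 -0.5;0 0 0 3 0 7 -0.5;0 0.1 0 4.6 0 10.7 -0.5;0 0.2 0 6.2 0 14.5 -0.5;0 0.3 0 7.8 0 18.3 -0.5;0 0.4 0 9.4 0 22 -0.5;0 0.5 0 11 0 25.7 -0.5;0 0.6 0 12.6 0 29.4 -0.5;0 0.7 0 14.2 0 33.2 -0.5;0 0.7 0 15.4 0 36 -0.5"
}}

```text
time_s: 33.0
ee_pos: [0.5338, 0.0485, 0.1409]
eef_rot: [-1.571, 0.001, 0.084]
force: [0.4, -0.2, -0.5]
grip_width: 0.035
```

```bash
python3 -c "
from h import *
go(.5912,.2548,.10,.0576)"
```

```text
t 33.0 turn [-0.    0.3  -0.01] shift [ 7.44  4.09 20.08] q6~ 0.35
```

Request:
{"fn": "send_rows", "kwargs": {
  "series": "0 0 0 1.3 0.3 3.5 -0.5;0 0.1 0 2.6 0.6 7 -0.5;0 0.2 0 3.9 1.2 10.5 -0.5;0 0.3 0 5.2 2 14 -0.5;0 0.3 0 6.5 3 17.5 -0.5;0 0.3 0 7.3 4 19.7 -0.5;0 0.3 0 7.4 4.1 20.1 -0.5;0 0.3 0 7.4 4.1 20.1 -0.5;0 0.3 0 7.4 4.1 20.1 -0.5;0 0.3 0 7.4 4.1 20.1 -0.5"
}}

```text
time_s: 33.83
ee_pos: [0.5911, 0.2508, 0.1012]
eef_rot: [-1.571, -0.0, 0.056]
force: [-0.3, 0.7, -0.5]
grip_width: 0.0348
```

Run:
```python
from h import *
go(.5912,.2548,.014,.0576)
o=get_obs();im=camera("wrist");c=cam("wrist",o);print(o['ee_pos'],o['eef_rot'])
cv2.imwrite("pics/w8.png",im[:,:,::-1]);np.savez("w8.npz",K=c[0],R=c[1],t=c[2])
```

```text
t 33.8333 turn [ 0.   -0.02  0.  ] shift [0.03 8.72 0.4 ] q6~ 0.35
[0.59109124 0.2507706  0.10115761] [-1.57088712e+00 -2.58777134e-04  5.56760886e-02]
```

View pics/w8.png

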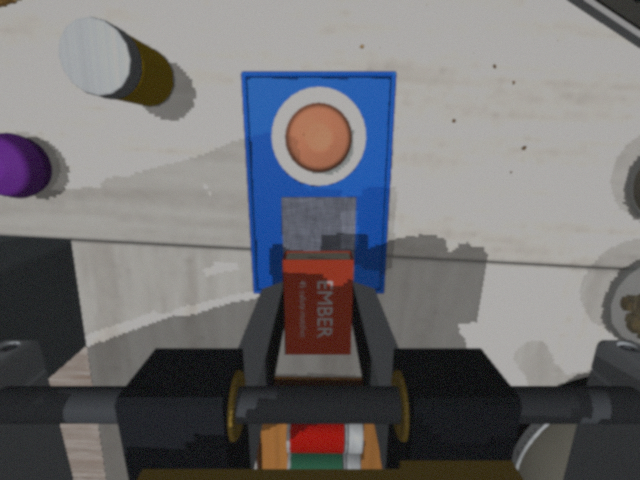

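The candle stands centred on the white pad, with both at about (319,136). The matchbox hangs in line with the grey pad. I'll check its offset along its length in the grip, then lower it.

Run:
```python
from h import *
d=np.load("w8.npz");c=(d["K"],d["R"],d["t"]);im=cv2.imread("pics/w8.png")[:,:,::-1].copy()
b=blob(im,(0,120,60),(10,255,255),(270,235,370,365))[0]
z=.1012-.0024+.015
r=cv2.minAreaRect((p2w(c,b,z)[:,:2]*1000).astype(np.float32));print(r)
dx=np.array(r[0])/1000-[.5911,.2508];print(dx)
go(.5912-dx[0],.2548-dx[1],.014,.0576)
```

```text
((591.4346313476562, 252.0643310546875), (34.71603012084961, 54.0006103515625), 3.314483165740967)
[0.00033463 0.00126433]
t 33.8833 turn [-0.   -0.02  0.01] shift [-0.02  8.74  0.28] q6~ 0.35
```

Request:
{"fn": "send_rows", "kwargs": {
  "series": "0 0 0 0 2 0.3 -0.5;0 0 0 0 4 0.3 -0.5;0 0 0 0 6 0.3 -0.5;0 0 0 0 7.5 0.3 -0.5;0 0 0 0 8.3 0.3 -0.5;0 0 0 0 8.7 0.3 -0.5;0 0 0 0 8.7 0.3 -0.5;0 0 0 0 8.7 0.3 -0.5;0 0 0 0 8.7 0.3 -0.5;0 0 0 0 8.7 0.3 -0.5"
}}

```text
time_s: 34.72
ee_pos: [0.5913, 0.2551, 0.0148]
eef_rot: [-1.57, -0.001, 0.057]
force: [-0.9, 0.2, -0.9]
grip_width: 0.035
```

```bash
python3 -c "
from h import *
print(get_obs()['ee_pos']);go(.5909,.2536,.0092,.0576)"
```

```text
[0.5912627  0.255136   0.01484029]
t 34.7167 turn [-0.   -0.01  0.02] shift [-0.05  0.56 -0.15] q6~ 0.35
```

Request:
{"fn": "send_rows", "kwargs": {
  "series": "0 0 0 0 0.1 -0.1 -0.5;0 0 0 0 0.2 -0.1 -0.5;0 0 0 0 0.3 -0.1 -0.5;0 0 0 0 0.4 -0.1 -0.5;0 0 0 0 0.45 -0.1 -0.5;0 0 0 0 0.5 -0.1 -0.5;0 0 0 0 0.55 -0.1 -0.5;0 0 0 0 0.55 -0.1 -0.5;0 0 0 0 0.55 -0.1 -0.5;0 0 0 0 0.55 -0.1 -0.5"
}}

```text
time_s: 35.55
ee_pos: [0.5908, 0.254, 0.0085]
eef_rot: [-1.571, 0.0, 0.057]
force: [-3.3, -1.2, 3.8]
grip_width: 0.0348
```

Request:
{"fn": "send_rows", "kwargs": {
  "series": "0 0 0 0 0 0 -0.2;0 0 0 0 0 0 0;0 0 0 0 0 0 0.2;0 0 0 0 0 0 0.2;0 0 0 0 0 0 0.2;0 0 0 0 -2 0 0.2;0 0 0 0 -5 0 0.2;0 0 0 0 -8 0 0.4;0 0 0 0 -12 0 0.6;0 0 0 0 -14 0 1"
}}

```text
time_s: 36.38
ee_pos: [0.5918, 0.2544, 0.153]
eef_rot: [-1.569, -0.005, 0.057]
force: [0.4, 0.3, 0.8]
grip_width: 0.073
```

Request:
{"fn": "send_rows", "kwargs": {
  "series": "0 0 0 -1 0 -2.5 1;0 0 0 -2 0 -5 1;0 0 0 -3 0 -8 1;0 0 0 -3 0 -11 1;0 0 0 -3 0 -12 1;0 0 0 -3 0 -12 1;0 0 0 -3 0 -12 1;0 0 0 -3 0 -12 1;0 0 0 -3 0 -12 1;0 0 0 -3 0 -12 1"
}}

```text
time_s: 37.22
ee_pos: [0.5677, 0.1336, 0.1481]
eef_rot: [-1.571, 0.0, 0.058]
force: [-0.2, 0.1, -0.1]
grip_width: 0.094
```

Run:
```python
from h import *
o=get_obs();im=camera("wrist");c=cam("wrist",o);print(o['ee_pos'],o['eef_rot'])
cv2.imwrite("pics/w9.png",im[:,:,::-1])
for n,lo,hi,roi,z in(("candle",(3,90,50),(15,255,255),(250,0,400,230),.0245),("match",(0,150,60),(6,255,255),(250,50,400,300),.0215)):
    bs=blob(im,lo,hi,roi)
    for b in bs[:2]:
        P=(p2w(c,b,z)[:,:2]*1000).astype(np.float32);print(n,cv2.minEnclosingCircle(P),cv2.minAreaRect(P))
```

```text
[0.56766479 0.13358949 0.1481209 ] [-1.57075619e+00  2.41847854e-04  5.81920044e-02]
candle ((591.001220703125, 253.13174438476562), 30.6386661529541) ((590.5930786132812, 252.97694396972656), (34.81110382080078, 52.74164962768555), 3.306351900100708)
candle ((587.5205078125, 318.6051330566406), 14.409319877624512) ((587.688232421875, 315.7141418457031), (28.81844139099121, 5.791786193847656), 3.319749593734741)
match ((590.8543090820312, 253.7357635498047), 30.939376831054688) ((591.1380004882812, 253.36167907714844), (34.54924392700195, 53.2649040222168), 3.3140368461608887)
match ((601.9945678710938, 92.91854095458984), 28.085628509521484) ((601.7521362304688, 92.9294662475586), (47.510066986083984, 31.855932235717773), 3.284717082977295)
```

View pics/w9.png

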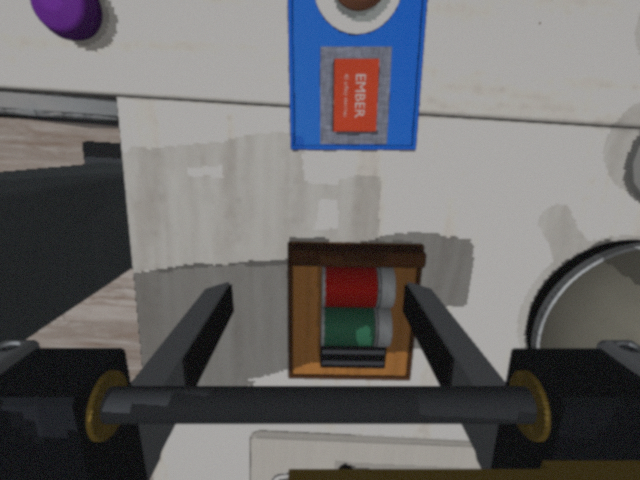

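The matchbox lies on the grey pad, measured at (591.1, 253.4) mm against a pad centre of (591.2, 254.8) mm, with the yaw equal. The row of stop, red, green and chock looks closed, so I'll take one enlarged crop to check the chock is snug.

Run:
```python
import cv2
im=cv2.imread("pics/w9.png");cv2.imwrite("pics/w9c.png",cv2.resize(im[232:386,280:430],None,fx=3.8,fy=3.8,interpolation=cv2.INTER_CUBIC))
```

```text
(no output)
```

View pics/w9c.png

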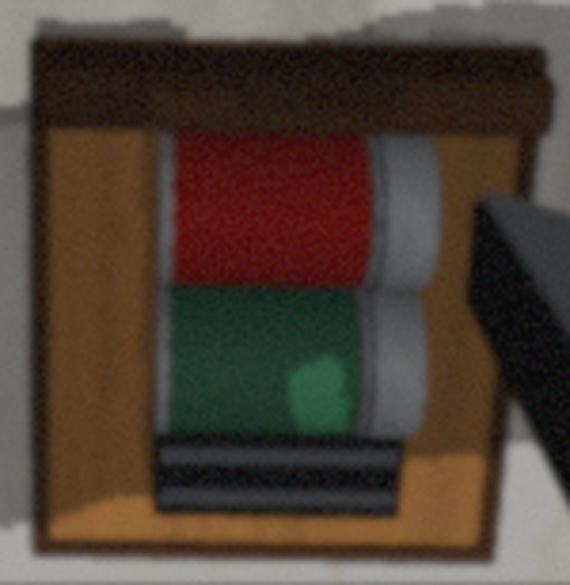

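The crop shows the stop, red tin, green tin and chock in contact, square and centred.

```bash
python3 -c "
from station import *
print(get_obs()['time_s'],hand_in())"
```

```text
the job is handed in; nothing more can be done
37.2667 None
```

Both kits are made up and the job was handed in at 37.3 s of the allowed 115 s. The gripper was open and clear of everything.

- **Wooden tray:** The red tin lies against the stop, the green tin against the red one, and the chock against the green. I felt contact on each push: about 3 N for red, 14 N for green and 9 N for the chock. The last wrist picture shows the row closed, square and centred.
- **Blue tray:** The candle stands centred on the white pad, checked by eye after I let go: both at about (319,136) in the picture. The matchbox lies flat, about 1.5 mm from the middle of the grey pad, with its long side along the pad's.
- **Left alone:** I did not touch the yellow tin or the herb jar.

**Disagreements:** The overhead and wrist cameras differed by about 3 mm on where the wooden tray is; pushing until contact settled it. The stop measured about 116 mm long against a 130 mm tray, and I did not find out why. I took no overhead picture at the end.

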